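# Pack out and wedge a blank tight in the clamping jig

## Robot

A 7-joint arm with a two-finger parallel gripper is mounted at the origin on the work surface. World frame = base frame: x ahead of the robot, y to its left, z up, the work surface at z = 0. Lengths are in m, angles in rad, forces in N, time in s.
With the tool pointing down it reaches from about 0.4 to 0.875 m from the base axis. Payload 19.3 kg.
Tool frame: the origin (TCP) lies between the finger pads; the fingertips stand 17 mm ahead of it and the grasp point (between the pads) lies 2 mm behind it (bot.tips_ahead is the z of the fingertips in the tool frame, in m); z points along the fingers, y is the direction in which the jaws open and shut (so a half turn about z gives the same grasp; the last joint's range is limited). The gripper opens to 85 mm and grips with 20 to 120 N. Pads are 22 mm wide; open, the fingers measure 114 mm over their backs; the gripper's body (76 mm by 85 mm) begins 54 mm behind the grasp point. The pads swing forward as they close: fully open they stand 13 mm farther back than shut.
Start: joints at [-1.315, 0.521, -0.036, 1.599, 0.021, 1.021, -0.113], TCP at [0.2, 0.592, 0.248] pointing down, gripper open.
Joint ranges: [-2.91, 2.91], [-0.3, 2.13], [-1.5, 1.42], [0.17, 2.43], [-1.26, 4.41], [0.16, 1.93], [-2.52, 2.52]. Speed limits (rad/s): [1.89, 1.89, 2.39, 2.39, 3.01, 3.01, 3.01].

## Interface

Orientations are given as [roll, pitch, yaw] about the fixed x, y, z axes, in that order (R = Rz(yaw) Ry(pitch) Rx(roll)).
In Python, from workcell import telemetry, cams, job, bot gives the robot as it stands.
- The arm moves only by the tool arm_command, never from a script. Its argument "deltas" is a list of rows, each a list of 7 numbers: the opening, from -1 (shut) to 1 (fully open), so that 0 is half open, then the shift along the tool's x, y, z normalised to -1 to 1, where 1 is 150 mm, then the turn, a rotation vector about the tool's x, y, z normalised to -1 to 1, where 1 is 45 degrees. In form: [[hand, tx, ty, tz, rx, ry, rz], ...]. A call has 1 to 8 rows; each row is the pose to reach, as a shift and turn from the pose commanded when the call began, along the tool's axes at that moment; what a row does not reach only later rows make up. A row lasts 1/8 s, in which the tool goes at most 62.5 mm and 10.7 degrees, less where a joint would pass 70% of its speed; a pose out of reach is approached as far as the arm can. A call with a number of a shift or a turn outside -1 to 1 is refused whole. A call with a gripper value outside its range is refused whole. The fingers move at their own pace and stop on an object; "newtons" is the grip in N (left out, the last holds). Time passes only in rows, so rows that repeat a pose let the fingers close. It gives the time, the measured TCP pose, the force and the opening at its end, in the units of the state.
- telemetry.observe(): the state, without advancing time (a new reading comes with each control period).
- cams.grab_frame(name): name is "side" or "top"; returns the picture (420x560x3 uint8, blue, green, red); there is no depth.
- cams.get_calibration(name): a dict with "fx", "fy", "cx", "cy" (pixels), "k1" (the pictures are not rectified: a ray, as slopes to the right and down, at radius r is drawn at 1 + k1 r^2 times it, then the intrinsics apply), "R" (3x3) and "t" (3): a world point X has camera coordinates R X + t. Camera axes: x right, y down, z forward; pixel columns grow to the right and rows downward; lengths in m; the calibration is good to about 2 mm. A picture is of the moment at which its call begins. get_calibration takes no time and is no camera call.
- job.job_done(): hands the job in, once; it reports no verdict.
The state is a dict: "clock": time; "qpos": joint angles; "qd": joint speeds; "joint_efforts": joint torques, N m; "position": TCP position; "tool_rot": TCP orientation; "force": force on the tool from outside, world axes, zero at the start; "moment": the same for the moment, N m; "grip_width": finger opening in m.
Only numpy, scipy, OpenCV 4.12 (cv2) and the standard library are available. Lean on these libraries where they do the work, as an engineer would, in place of code of your own. Each camera call takes 0.05 s, during which the arm holds its last target.

## Task

The hardwood blank lies loose in the clamping jig. Take flat packers from the rack and stand them upright in the gap between the blank and the sloping jaw, one after another, as many as the gap needs (leave any spare ones in the rack), then push the wooden wedge down between the last packer and the jaw, its sloping side against the jaw, until it jams before its foot reaches the board and the whole row is squeezed firmly against the fence. Finish while still holding the wedge and pressing it in; do not let go, and leave the jar, the screwdriver and the try square alone.

Things in the scene. Friction and masses are not known exactly. Their poses are not given: they have to be found in the camera images.
- jig: Plywood board, 180 (x) x 130 (y) x 18 mm high, fixed to the bench. Origin at the centre of its underside, z up, x from fence to jaw. If 2 to 10.5 mm of room is left at the foot of the gap beside the packers, the wedge jams with its foot about (12 - room)/0.3 mm above the board; with over 12 mm it lands on the board, loose: add a packer.
- fence: Fixed steel fence on the board at its -x end, 110 mm long (y), 20 mm thick, 60 mm high above the board. Origin at the foot of its inner face (the one the blank is pressed against), on the board's top, at jig x = -50 mm; axes as the jig's. The blank may start up to 1.5 mm away from it.
- jaw: Fixed jaw, grey with a smooth waxed steel face, 100 mm long (y), 53 mm high above the board. Origin at the foot of its inner face, on the board's top (z = 18 mm in the jig); axes as the jig's. The face leans away from the blank, 0.3 mm to +x per mm of height. Its place along x differs each time: with the blank against the fence the gap at the foot is 13.5 to 26 mm.
- blank_centre (a point): Centre of the loose hardwood blank (about 0.17 kg), 40 (jig x) x 90 (jig y) x 60 mm high, lying on the board beside the fence; axes parallel to the jig's.
- packer1_centre (a point): Centre of one of three equal flat steel packers, 8 (x, thickness) x 40 (y, width) x 90 mm high (z), about 100 g, standing upright in a 30 mm deep slot of the rack. In the rack its underside is 12 mm above the bench. Can be gripped by its two narrow sides, 40 mm apart along y.
- packer2_centre (a point): Centre of one of three equal flat steel packers, 8 (x, thickness) x 40 (y, width) x 90 mm high (z), about 100 g, standing upright in a 30 mm deep slot of the rack. In the rack its underside is 12 mm above the bench. Can be gripped by its two narrow sides, 40 mm apart along y.
- packer3_centre (a point): Centre of one of three equal flat steel packers, 8 (x, thickness) x 40 (y, width) x 90 mm high (z), about 100 g, standing upright in a 30 mm deep slot of the rack. In the rack its underside is 12 mm above the bench. Can be gripped by its two narrow sides, 40 mm apart along y.
- wedge_centre (a point): Half-way up the wooden wedge (70 g) at mid-thickness; z up. 40 mm wide (y), 85 high (z). Flat upright face 12.4 mm to -x of this point; sloping face on the +x side, matching the jaw. Thickness 12 mm at the foot, +0.3 mm per mm of height; mid-thickness shifts 0.15 mm to +x per mm of height. Stands in the rack, foot 12 mm above the bench. Grip its two sides, 40 mm apart along y.
- rack: Wooden rack for the packers and wedge, 165 (x) x 70 (y) mm, base 12 mm thick, ridges up to 42 mm high, fixed to the bench. Origin at its underside; packers stand in cross slots at x = -56, -26 and +4 mm, the wedge's foot is centred at x = +46 mm; axes parallel to the packers' and the wedge's.
- jar: Glass jar with a steel cap, 60 mm across, 85 mm high, to be left alone. Origin at the centre of its underside.
- screwdriver: Screwdriver lying on the bench, to be left alone. Its origin lies on the tool's length.
- square: Try square lying on the bench: dark wooden stock 110 mm long, steel blade 140 mm; to be left alone. Origin under the centre of the stock.
Not all that is in view belongs to the job. Of the things that look like the part that bears wedge_centre, the larger one is meant.

How it is judged:
By the outcome, as a careful person would: the job done as asked, in the order asked, and still so for the second after the job is handed in, while the arm keeps its last pose, push and grip.
It also fails if it takes over 72 s, if anything falls off the work surface, if the arm or the gripper's body presses on something with over 40 N, if the wrist force passes 120 N, or if a joint passes its speed limit or range.

## Working session

There is one attempt and no reset: what is moved stays moved. The work goes in short steps, Python scripts to look and compute and a tool call to move; the robot and the scene stay as the last step left them, time stands still between calls to the robot, and variables do not carry over. Pictures are saved under pics/ and viewed, and the job is handed in when it is done.

Besides the shell and the picture viewer there is one more tool, called after ">>>" as name(argument=value, ...), one argument or row to a line, values as JSON. arm_command: Moves the arm, as the interface text tells. Its arguments: {"type":"object","properties":{"deltas":{"type":"array","items":{"type":"array","items":{"type":"number"}}},"newtons":{"type":"number"}},"required":["deltas"]}

```bash
ls; mkdir -p pics
python3 - <<'E'
from workcell import telemetry,cams,job,bot
import cv2
print(telemetry.observe()); print(bot.tips_ahead)
for n in("side","top"):
    cv2.imwrite(f"pics/{n}0.png",cams.grab_frame(n)); print(n,cams.get_calibration(n))
E
```

```text
pics
{'clock': 0.0, 'qpos': array([-1.3152124 ,  0.52197863, -0.03633825,  1.60001939,  0.021195  ,
        1.02109427, -0.11281558]), 'qd': array([ 0.00195846,  0.00045667,  0.00011083, -0.00054115, -0.00093366,
       -0.00136763, -0.00094706]), 'joint_efforts': array([ 8.36586732e-04, -9.27112126e+01,  1.98036902e+00, -3.69932449e+01,
        1.78753672e-02,  8.10277619e-03, -1.23257496e-05]), 'position': array([0.19995578, 0.5918095 , 0.24774357]), 'tool_rot': array([-3.14048004e+00,  7.04282319e-05,  2.81579021e+00]), 'force': array([ 0.43522267,  0.41121675, -1.06445411]), 'moment': array([-0.01552873,  0.02095641,  0.00054162]), 'grip_width': 0.08540036271169328}
0.017
side {'fx': 543.0613816015256, 'fy': 543.0613816015256, 'cx': 273.72672789955146, 'cy': 215.40130855715825, 'k1': -0.18283655853301492, 'R': array([[ 0.72910888, -0.68439692,  0.00104739],
       [-0.46055675, -0.491776  , -0.7389478 ],
       [ 0.50624868,  0.53829102, -0.67376187]]), 't': array([-0.44138781,  0.33328337,  1.16958974])}
top {'fx': 490.2485169632487, 'fy': 490.2485169632487, 'cx': 270.00310530919154, 'cy': 208.0760619103637, 'k1': -0.06782567989267325, 'R': array([[-0.00631475, -0.99991562, -0.01135227],
       [-0.99623367,  0.00727245, -0.08640366],
       [ 0.08647893,  0.01076389, -0.99619553]]), 't': array([0.01073287, 0.60486365, 1.23723523])}
```

View pics/side0.png

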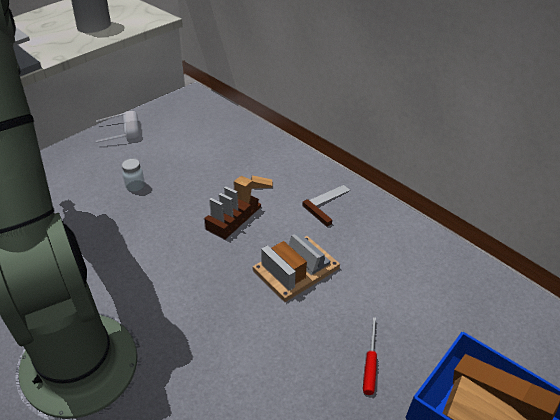

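View pics/top0.png

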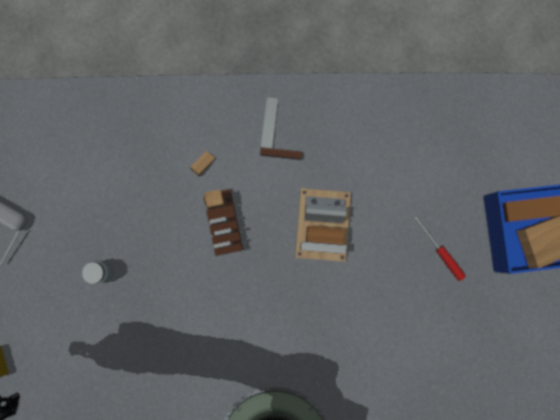

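The side view shows the rack with three packers and the wedge at about (235,205). A small wooden piece lies behind it at (262,183), and the jig is at (297,267). In the top view the rack is at (224,222), the loose small piece at (203,163) and the jig at (324,225). I'll enlarge both.

Run:
```python
import cv2
s=cv2.imread('pics/side0.png');t=cv2.imread('pics/top0.png')
cv2.imwrite('pics/s1.png',cv2.resize(s[165:305,195:350],None,fx=5,fy=4.2857,interpolation=cv2.INTER_CUBIC)[:600,:775])
a=cv2.resize(s[165:305,195:350],None,fx=4.2,fy=4.2,interpolation=cv2.INTER_CUBIC);cv2.imwrite('pics/s1.png',a)
cv2.imwrite('pics/t1.png',cv2.resize(t[145:270,190:360],None,fx=4.6,fy=4.6,interpolation=cv2.INTER_CUBIC))
```

```text
(no output)
```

View pics/s1.png

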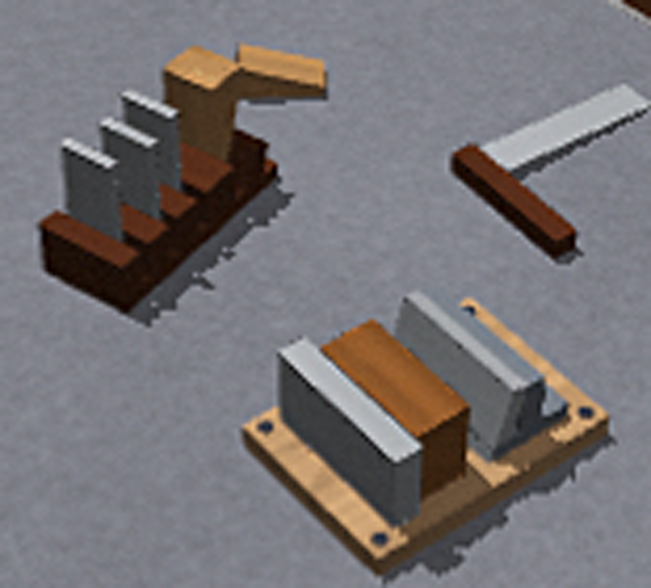

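View pics/t1.png

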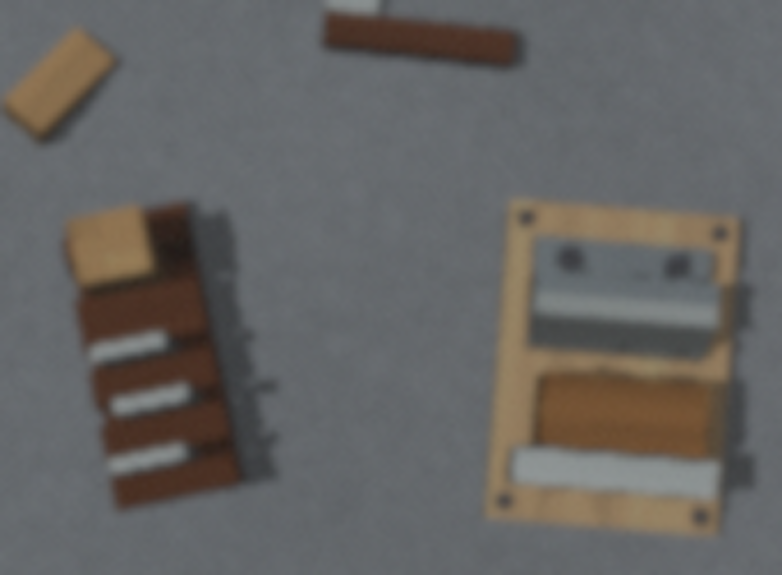

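Two things look like the wedge. One stands in the rack (top (215,199), side (233,195)) and the other lies loose on the bench (top (203,163), side (262,183)). The rack one is meant: it is larger, it stands in the rack as described, and its top is about 40 mm wide. The crops confirm this. Next I'll measure the edges to sub-pixel.

```bash
cat > h.py <<'E'
import numpy as np,cv2
from workcell import cams
def cal(n):
    c=cams.get_calibration(n);K=np.array([[c['fx'],0,c['cx']],[0,c['fy'],c['cy']],[0,0,1]])
    return K,np.array([c['k1'],0,0,0.]),np.array(c['R']),np.array(c['t'])
def cast(n,uv,z):
    K,d,R,t=cal(n);uv=np.atleast_2d(np.array(uv,float))
    p=cv2.undistortPoints(uv.reshape(-1,1,2),K,d)[:,0]
    D=np.c_[p,np.ones(len(p))]@R;C=-R.T@t
    return C+D*((z-C[2])/D[:,2])[:,None]
def proj(n,X):
    K,d,R,t=cal(n)
    return cv2.projectPoints(np.atleast_2d(np.array(X,float)),cv2.Rodrigues(R)[0],t,K,d)[0][:,0]
def edge(img,a,b,w=2.5,sign=0,trim=.12,N=25):
    """subpixel edge points near segment a-b; normal n = rot90(b-a); sign +1: brighter along n"""
    g=cv2.GaussianBlur(img,(0,0),.7).astype(np.float32).mean(2) if img.ndim==3 else img.astype(np.float32)
    a=np.array(a,float);b=np.array(b,float);d=(b-a)/np.linalg.norm(b-a);n=np.array([-d[1],d[0]])
    s=np.arange(-w-.5,w+.51,.25);out=[]
    for f in np.linspace(trim,1-trim,N):
        P=a+(b-a)*f+s[:,None]*n
        v=cv2.remap(g,P[:,0].astype(np.float32)[None],P[:,1].astype(np.float32)[None],cv2.INTER_CUBIC)[0]
        gr=(v[2:]-v[:-2]);q=gr*sign if sign else abs(gr);i=int(np.argmax(q));
        if 0<i<len(q)-1:
            den=q[i-1]-2*q[i]+q[i+1];o=.5*(q[i-1]-q[i+1])/den if den else 0
            out.append(a+(b-a)*f+(s[i+1]+o*.25)*n)
    out=np.array(out)
    for _ in range(3):
        l=cv2.fitLine(out.astype(np.float32),cv2.DIST_HUBER,0,.01,.01)[:,0]
        r=abs((out-l[2:])@np.array([-l[1],l[0]]));k=r<max(.35,2*np.median(r));out=out[k]
    return out
def line(n,img,a,b,z,**k):
    """-> world midpoint and direction on plane z"""
    e=edge(img,a,b,**k);W=cast(n,e,z)[:,:2]
    l=cv2.fitLine(W.astype(np.float32),cv2.DIST_L2,0,1e-4,1e-4)[:,0]
    d=l[:2].astype(float);m=W.mean(0)
    return m,d,len(e),np.std((W-m)@np.array([-d[1],d[0]]))
E
python3 - <<'E'
from h import *
t=cv2.imread('pics/top0.png');s=cv2.imread('pics/side0.png')
T=lambda x,y:((x+.5)/4.6-.5+190,(y+.5)/4.6-.5+145)
S=lambda x,y:((x+.5)/4.2-.5+195,(y+.5)/4.2-.5+165)
import math
K,d,R,tt=cal('top');print('topcam',-R.T@tt)
K,d,R,tt=cal('side');print('sidecam',-R.T@tt)
def rep(nm,n,a,b,z,**k):
    m,d,c,sd=line(n,t if n=='top' else s,(T if n=='top' else S)(*a),(T if n=='top' else S)(*b),z,**k)
    print(nm,n,np.round(m*1000,1),'ang %.2f'%(math.degrees(math.atan2(d[1],d[0]))%180),c,'sd %.2f'%(sd*1000))
rep('board +x','top',(510,198),(742,216),.018)
rep('board -x','top',(486,518),(719,535),.018)
rep('board +y','top',(510,198),(486,518),.018)
rep('board -y','top',(742,216),(719,535),.018)
rep('fence in','top',(512,447),(720,460),.078)
rep('fence out','top',(512,483),(720,497),.078)
rep('fence +y','top',(515,447),(512,483),.078)
rep('jaw in','top',(536,313),(717,326),.071)
rep('jaw out','top',(536,280),(717,287),.071)
rep('blank +x','top',(540,372),(718,380),.078)
rep('fence in','side',(303,338),(421,445),.078)
rep('fence out','side',(278,348),(400,460),.078)
rep('blank+x','side',(375,321),(468,407),.078)
rep('jaw in','side',(405,296),(518,392),.071)
rep('jaw out','side',(415,290),(543,378),.071)
for nm,a,z in [('TL',(510,198),.018),('TR',(742,216),.018),('BR',(719,535),.018),('BL',(486,518),.018)]:
    print(nm,np.round(cast('top',T(*a),z)*1000))
E
```

```text
topcam [ 0.49565853 -0.00698435  1.28491248]
sidecam [-0.11678758 -0.76776335  1.03476628]
board +x top [ 651.5 -140.5] ang 85.88 18 sd 0.49
board -x top [ 472.7 -121.3] ang 84.77 23 sd 0.67
board +y top [567.3 -65.5] ang 174.61 20 sd 0.51
board -y top [ 560.9 -193.6] ang 175.10 8 sd 0.39
fence in top [ 512.6 -122.9] ang 84.23 20 sd 0.50
fence out top [ 494.  -122.2] ang 85.52 18 sd 0.43
fence +y top [507.1 -70.6] ang 167.91 21 sd 0.35
jaw in top [ 584.9 -132.4] ang 85.12 20 sd 0.46
jaw out top [ 608.7 -135.9] ang 86.88 7 sd 0.18
blank +x top [ 556.  -131.2] ang 86.65 18 sd 0.43
fence in side [ 510.9 -123.8] ang 84.77 24 sd 0.39
fence out side [ 491.7 -124. ] ang 85.03 23 sd 0.46
blank+x side [ 552.6 -133.9] ang 86.75 14 sd 0.54
jaw in side [ 584.5 -133.3] ang 85.47 22 sd 0.47
jaw out side [ 593.1 -140. ] ang 85.10 13 sd 0.37
TL [[658. -73.  18.]]
TR [[ 647. -204.   18.]]
BR [[ 468. -188.   18.]]
BL [[478. -57.  18.]]
```

The jig yaw is about -5°, and the 180 and 130 mm sizes check out. The gap comes to 17–18 mm, so one packer. Now the rack parts.

Run:
```python
import cv2
s=cv2.imread('pics/side0.png');t=cv2.imread('pics/top0.png')
a=cv2.resize(s[170:245,200:280],None,fx=8,fy=8,interpolation=cv2.INTER_NEAREST)
b=cv2.resize(t[185:260,195:255],None,fx=8,fy=8,interpolation=cv2.INTER_NEAREST)
cv2.imwrite('pics/s2.png',a);cv2.imwrite('pics/t2.png',b)
```

```text
(no output)
```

View pics/s2.png

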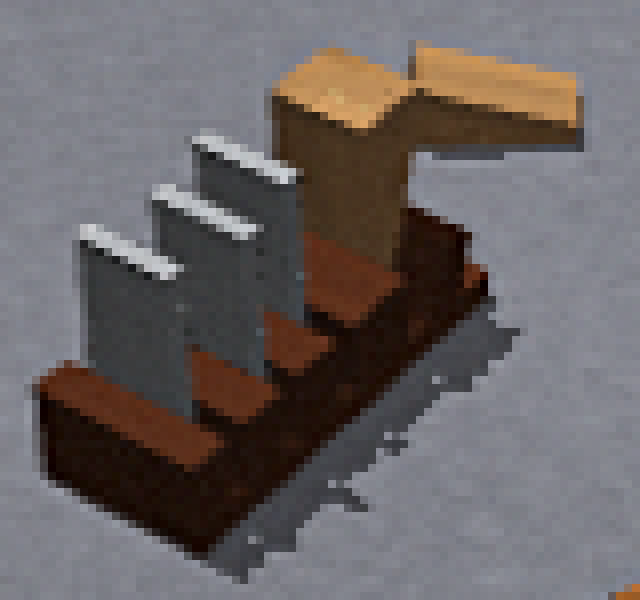

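View pics/t2.png

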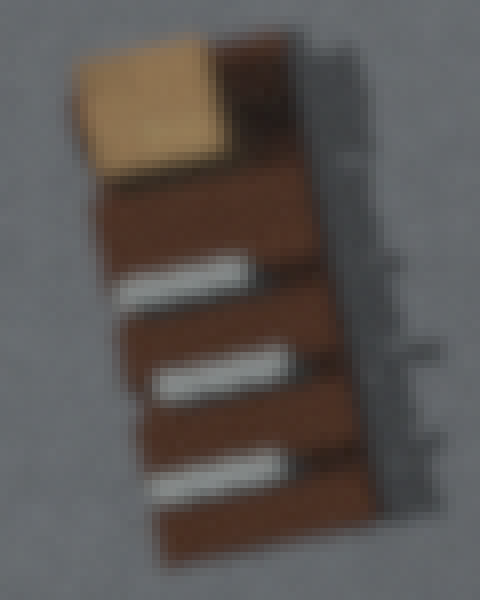

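Run:
```python
from h import *
t=cv2.imread('pics/top0.png').astype(np.float32);s=cv2.imread('pics/side0.png').astype(np.float32)
def rep(n,img,box,z,w):
    x0,y0,x1,y1=box;c=w(img[y0:y1,x0:x1]);yy,xx=np.mgrid[y0:y1,x0:x1]
    u=np.array([(c*xx).sum(),(c*yy).sum()])/c.sum();W=cast(n,u,z)[0]
    P=cast(n,np.c_[xx.ravel(),yy.ravel()],z)[:,:2];cc=c.ravel();m=(P*cc[:,None]).sum(0)/cc.sum()
    C=(P-m).T@((P-m)*cc[:,None])/cc.sum();e,v=np.linalg.eigh(C);d=v[:,1]
    print(n,np.round(u,2),np.round(W*1000,1),'len %.1f thk %.1f ang %.2f'%(*(np.sqrt(12*e[::-1])*1000),np.degrees(np.arctan2(d[1],d[0]))%180))
B=lambda sx,sy,x,y,X,Y:(sx+x//8,sy+y//8,sx+X//8+1,sy+Y//8+1)
gt=lambda a:np.clip((a.min(2)-100)/(170-100),0,1)
gs=lambda a:np.clip((a.min(2)-140)/(215-140),0,1)
print(t[185+280//8,195+190//8],s[170+230//8,200+210//8],t[185+320//8,195+320//8])
for b in [(135,440,300,515),(140,335,305,415),(108,240,262,318)]: rep('top',t,B(195,185,*b),.102,lambda a:np.clip((a[:,:,0]-60)/(170-60),0,1) if 0 else np.clip((a[:,:,0]-70)/80,0,1)) if 0 else None
# saturation-based masks: packer top grey-bright vs brown
for b in [(135,440,305,515),(140,335,310,415),(108,240,265,318)]:
    rep('top',t,B(195,185,*b),.102,lambda a:((a[:,:,0]>125)&(a.min(2)>125)).astype(float))
for b in [(75,215,180,285),(148,175,262,245),(188,130,302,190)]:
    rep('side',s,B(200,170,*b),.102,lambda a:((a.min(2)>150)).astype(float))
import math
def repl(nm,n,o,a,b,z,**k):
    m,d,c,sd=line(n,(t if n=='top' else s),*[((p[0]+.5)/8-.5+o[0],(p[1]+.5)/8-.5+o[1]) for p in(a,b)],z,**k)
    print(nm,n,np.round(m*1000,1),'ang %.2f'%(math.degrees(math.atan2(d[1],d[0]))%180),c,'sd %.2f'%(sd*1000))
O=(195,185);Q=(200,170)
repl('rack -x','top',O,(160,562),(375,518),.042)
repl('rack +y','top',O,(100,200),(160,560),.042)
repl('rack -y','top',O,(300,60),(378,510),.042)
repl('wedge +y','top',O,(78,65),(95,175),.097)
repl('wedge -y','top',O,(208,40),(225,155),.097)
repl('wedge -x','top',O,(95,178),(225,158),.097)
repl('wedge +x','top',O,(80,64),(205,38),.097)
repl('wedge -x','side',Q,(275,92),(362,128),.097,w=1.5)
repl('wedge -y','side',Q,(362,128),(410,90),.097,w=1.5)
repl('wedge +x','side',Q,(335,50),(410,80),.097,w=1.5)
repl('wedge +y','side',Q,(275,92),(330,50),.097,w=1.5)
repl('rack -x','side',Q,(40,385),(195,470),.042,w=1.5)
```

```text
[136. 136. 132.] [67. 66. 67.] [36. 47. 72.]
top [221.12 244.29] [511.5 124.2 102. ] len 33.4 thk 4.1 ang 101.97
top [221.95 231.36] [542.7 122.3 102. ] len 31.5 thk 4.0 ang 101.10
top [217.1  219.67] [571.1 134.1 102. ] len 32.3 thk 3.8 ang 101.23
side [215.39 200.71] [511.2 124.3 102. ] len 38.7 thk 7.5 ang 100.73
side [224.62 195.65] [542.1 123.6 102. ] len 42.3 thk 6.8 ang 102.16
side [230.21 189.12] [570.4 134.3 102. ] len 38.1 thk 7.0 ang 104.30
rack -x top [490.5 112.7] ang 101.36 19 sd 0.48
rack +y top [548.3 159.7] ang 12.50 13 sd 0.71
rack -y top [571.2  90.2] ang 12.50 19 sd 0.56
wedge +y top [617.5 161.8] ang 15.71 15 sd 0.40
wedge -y top [629. 124.] ang 9.44 17 sd 0.42
wedge -x top [607.  141.6] ang 100.50 19 sd 0.43
wedge +x top [646.6 144.4] ang 89.81 12 sd 0.09
wedge -x side [607.5 140.6] ang 103.88 25 sd 0.42
wedge -y side [626.1 124.9] ang 11.92 22 sd 0.48
wedge +x side [634.1 145.9] ang 119.78 17 sd 0.76
wedge +y side [615.9 160.1] ang 28.99 11 sd 0.70
rack -x side [490.9 111.6] ang 101.04 25 sd 0.49
```

```bash
cat > go.py <<'E'
import sys,numpy as np
from scipy.spatial.transform import Rotation as Ro
from workcell import telemetry
o=telemetry.observe();x,y,z,yaw=map(float,sys.argv[1:5])
R=Ro.from_euler('xyz',o['tool_rot']);T=Ro.from_euler('xyz',[180,0,yaw],degrees=True)
d=R.inv().apply(np.array([x,y,z])/1000-o['position'])/.15
r=(R.inv()*T).as_rotvec()/np.radians(45)
print('t',o['clock'],'pos',np.round(o['position']*1000,1),np.round(np.degrees(o['tool_rot']),2),'w',round(o['grip_width']*1000,1),'F',np.round(o['force'],1))
print('delta',np.round(d,3),'rot',np.round(r,3),'q',np.round(o['qpos'],2))
E
python3 go.py 511.4 124.3 180 191.8
```

```text
t 0.1 pos [200.  591.8 247.8] [-179.94    0.    161.33] w 85.5 F [-0.1 -0.1  0.1]
delta [-2.965 -2.288  0.454] rot [-0.001 -0.    -0.677] q [-1.32  0.52 -0.04  1.6   0.02  1.02 -0.11]
```

>>> arm_command(
  deltas=[
    [1,-0.25,-0.19,0,0,0,0],
    [1,-0.5,-0.38,0,0,0,0],
    [1,-0.75,-0.57,0,0,0,0],
    [1,-1,-0.76,0,0,0,0],
  ],
)

```text
clock: 0.6
position: [0.3063, 0.4346, 0.2481]
tool_rot: [-3.141, -0.0, 2.816]
force: [0.5, 0.4, -0.2]
grip_width: 0.0856
```

>>> arm_command(
  deltas=[
    [1,-0.25,-0.19,0,0,0,0],
    [1,-0.5,-0.38,0,0,0,0],
    [1,-0.75,-0.57,0,0,0,0],
    [1,-1,-0.76,0,0,0,0],
  ],
)

```text
clock: 1.1
position: [0.4119, 0.2786, 0.2482]
tool_rot: [-3.141, -0.0, 2.816]
force: [0.8, 0.8, -0.4]
grip_width: 0.0854
```

```bash
python3 go.py 511.4 124.3 180 191.8
```

```text
t 1.1 pos [411.9 278.6 248.2] [-179.99   -0.    161.33] w 85.4 F [ 0.8  0.8 -0.4]
delta [-0.958 -0.762  0.455] rot [-0.    -0.    -0.677] q [-0.75  0.32  0.05  1.93 -0.02  0.89  0.55]
```

>>> arm_command(
  deltas=[
    [1,-0.2,-0.15,0,0,0,-0.14],
    [1,-0.4,-0.3,0.1,0,0,-0.28],
    [1,-0.6,-0.46,0.2,0,0,-0.42],
    [1,-0.8,-0.6,0.3,0,0,-0.56],
    [1,-0.93,-0.72,0.45,0,0,-0.677],
    [1,-0.93,-0.72,0.45,0,0,-0.677],
    [1,-0.93,-0.72,0.45,0,0,-0.677],
  ],
)

```text
clock: 1.98
position: [0.5087, 0.1336, 0.1809]
tool_rot: [3.141, -0.0, -2.937]
force: [0.4, 0.7, -0.2]
grip_width: 0.0855
```

```bash
python3 go.py 511.4 124.3 150 191.8
python3 - <<'E'
from h import *
for n in("side","top"):
    im=cams.grab_frame(n); cv2.imwrite(f"pics/{n}1.png",im)
    c=im[130:260,170:300]; cv2.imwrite(f"pics/{n}1c.png",cv2.resize(c,None,fx=4.5,fy=4.5,interpolation=cv2.INTER_CUBIC))
E
```

```text
t 1.975 pos [508.7 133.6 180.9] [ 1.7998e+02 -1.0000e-02 -1.6825e+02] w 85.5 F [ 0.4  0.7 -0.2]
delta [-0.005 -0.064  0.206] rot [ 0.    -0.    -0.001] q [-0.36  0.45 -0.01  1.93  0.01  0.76  1.4 ]
```

View pics/side1c.png

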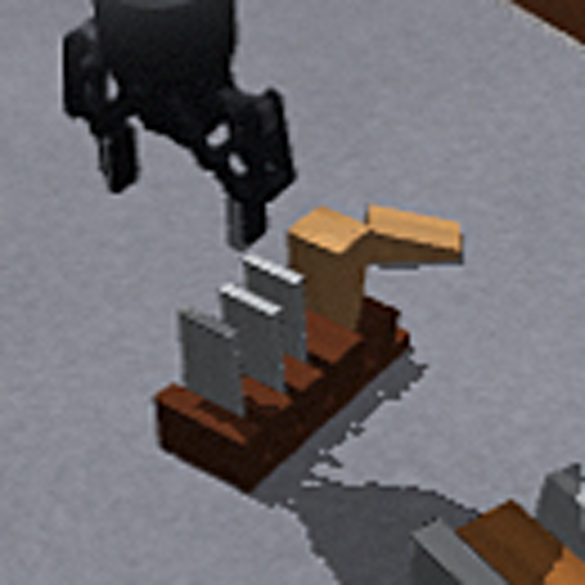

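View pics/top1c.png

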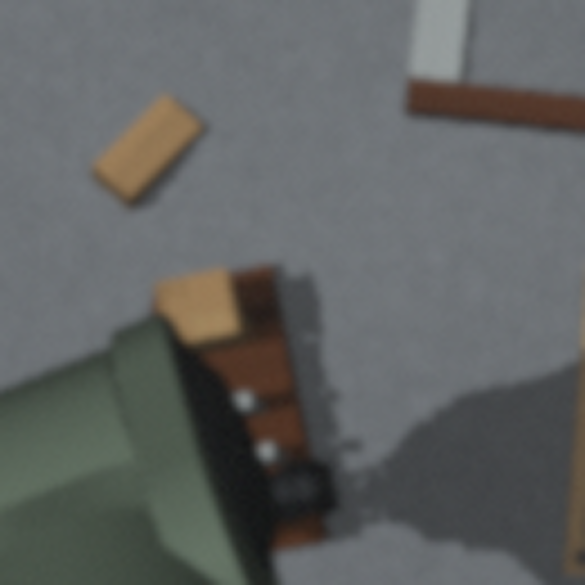

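The side view shows the open fingers above packer 1, with tips at about (224,185) and (197,172). The top view is mostly hidden by the arm. I'll compare the tips with their projected positions.

Run:
```python
from h import *
p=np.array([.5087,.1336,.1809]);d=np.array([np.cos(np.radians(101.75)),np.sin(np.radians(101.75)),0])
for dz in(.017,.004):
  for s in(-.05,.05): print(dz,s,proj('side',p+d*s-[0,0,dz])[0])
```

```text
0.017 -0.05 [225.83109961 188.2748153 ]
0.017 0.05 [196.03086375 174.30679217]
0.004 -0.05 [225.53565162 184.27256368]
0.004 0.05 [195.57085435 170.35615535]
```

>>> arm_command(
  deltas=[
    [1,-0.005,-0.064,0.1,0,0,0],
    [1,-0.005,-0.064,0.25,0,0,0],
    [1,-0.005,-0.064,0.4,0,0,0],
    [1,-0.005,-0.064,0.5,0,0,0],
    [1,-0.005,-0.064,0.59,0,0,0],
    [1,-0.005,-0.064,0.59,0,0,0],
    [1,-0.005,-0.064,0.59,0,0,0],
  ],
)

```text
clock: 2.95
position: [0.5119, 0.1239, 0.0927]
tool_rot: [3.142, 0.001, -2.936]
force: [-0.3, -0.1, 0.5]
grip_width: 0.0853
```

```bash
python3 go.py 511.4 124.3 92 191.8
```

```text
t 2.95 pos [511.9 123.9  92.7] [ 1.800e+02  4.000e-02 -1.682e+02] w 85.3 F [-0.3 -0.1  0.5]
delta [0.002 0.003 0.005] rot [ 0.     0.001 -0.   ] q [-0.34  0.6  -0.02  1.98  0.02  0.57  1.41]
```

>>> arm_command(
  deltas=[
    [0.3,0,0,0,0,0,0],
    [0,0,0,0,0,0,0],
    [-0.3,0,0,0,0,0,0],
    [-1,0,0,0,0,0,0],
    [-1,0,0,0,0,0,0],
    [-1,0,0,0,0,0,0],
    [-1,0,0,0,0,0,0],
    [-1,0,0,0,0,0,0],
  ],
  newtons=60,
)

```text
clock: 3.95
position: [0.5119, 0.124, 0.0928]
tool_rot: [3.141, 0.001, -2.936]
force: [0.2, 0.8, 8.3]
grip_width: 0.0387
```

```bash
python3 go.py 511.4 124.3 92 191.8
```

```text
t 3.95 pos [511.9 124.   92.8] [ 1.7999e+02  5.0000e-02 -1.6821e+02] w 38.7 F [0.2 0.8 8.3]
delta [0.003 0.003 0.005] rot [ 0.     0.001 -0.   ] q [-0.34  0.6  -0.02  1.98  0.02  0.57  1.41]
```

>>> arm_command(
  deltas=[
    [-1,0,0,-0.1,0,0,0],
    [-1,0,0,-0.25,0,0,0],
    [-1,0,0,-0.45,0,0,0],
    [-1,0,0,-0.65,0,0,0],
    [-1,0,0,-0.72,0,0,0],
    [-1,0,0,-0.72,0,0,0],
    [-1,0,0,-0.72,0,0,0],
  ],
)

```text
clock: 4.82
position: [0.5111, 0.1237, 0.1995]
tool_rot: [-3.141, -0.001, -2.936]
force: [0.4, -0.6, -1.4]
grip_width: 0.0386
```

```bash
python3 go.py 511.4 124.3 200 191.8;  python3 - <<'E'
from h import *
for n in("side","top"):
    im=cams.grab_frame(n); cv2.imwrite(f"pics/{n}2.png",im)
    c=im[130:260,170:300]; cv2.imwrite(f"pics/{n}2c.png",cv2.resize(c,None,fx=4.5,fy=4.5,interpolation=cv2.INTER_CUBIC))
E
```

```text
t 4.825 pos [511.1 123.7 199.5] [-1.7999e+02 -8.0000e-02 -1.6820e+02] w 38.6 F [ 0.4 -0.6 -1.4]
delta [-0.003  0.003 -0.004] rot [-0.    -0.002  0.   ] q [-0.34  0.43 -0.01  1.91  0.01  0.81  1.42]
```

View pics/side2c.png

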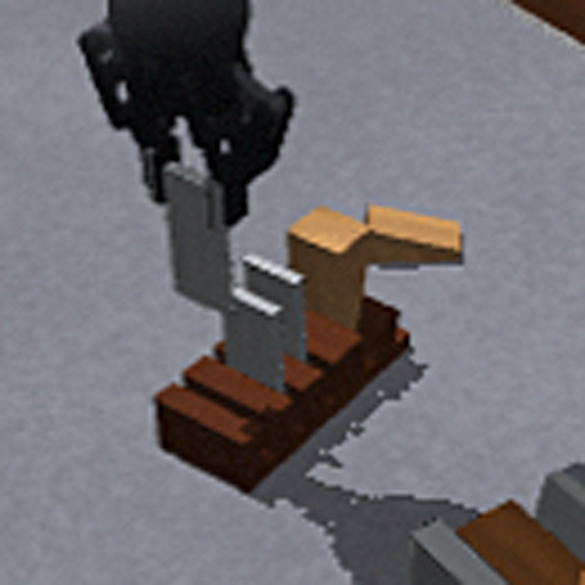

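Packer 1 is held upright, with its foot at crop (178,292)–(228,312) clear of the rack. Now I'll carry it over the gap.

```bash
python3 go.py 560.9 -129.3 200 175
```

```text
t 4.925 pos [511.2 123.8 199.4] [-1.7999e+02 -9.0000e-02 -1.6820e+02] w 38.6 F [-0.2  0.3 -0.9]
delta [ 0.02  -1.719 -0.004] rot [-0.001 -0.002  0.373] q [-0.34  0.43 -0.01  1.91  0.01  0.81  1.42]
```

>>> arm_command(
  deltas=[
    [-1,0.005,-0.2,0,0,0,0],
    [-1,0.005,-0.45,0,0,0,0],
    [-1,0.01,-0.7,0,0,0,0],
    [-1,0.01,-0.95,0,0,0,0],
  ],
)

```text
clock: 5.42
position: [0.5391, -0.0171, 0.1996]
tool_rot: [3.141, -0.001, -2.936]
force: [-0.4, 0.0, -0.2]
grip_width: 0.0383
```

>>> arm_command(
  deltas=[
    [-1,0.005,-0.2,0,0,0,0.12],
    [-1,0.01,-0.45,0,0,0,0.24],
    [-1,0.01,-0.65,0,0,0,0.372],
    [-1,0.01,-0.74,0,0,0,0.372],
    [-1,0.01,-0.74,0,0,0,0.372],
    [-1,0.01,-0.74,0,0,0,0.372],
  ],
)

```text
clock: 6.18
position: [0.5605, -0.1236, 0.2002]
tool_rot: [3.141, -0.0, 3.057]
force: [-0.7, -0.8, -0.5]
grip_width: 0.0385
```

```bash
python3 go.py 560.9 -129.3 190 175
```

```text
t 6.175 pos [ 560.5 -123.6  200.2] [ 1.7996e+02 -2.0000e-02  1.7516e+02] w 38.5 F [-0.7 -0.8 -0.5]
delta [-0.006 -0.038  0.068] rot [ 0.001 -0.     0.004] q [ 0.04  0.5   0.1   1.79 -0.07  0.86  1.66]
```

Now I'll lower until the foot is just above the blank top, then check the alignment in the pictures.

>>> arm_command(
  deltas=[
    [-1,-0.006,-0.038,0,0,0,0.004],
    [-1,-0.006,-0.038,0.12,0,0,0.004],
    [-1,-0.006,-0.038,0.2,0,0,0.004],
    [-1,-0.006,-0.038,0.2,0,0,0.004],
  ],
)

```text
clock: 6.68
position: [0.5605, -0.1304, 0.1696]
tool_rot: [3.141, -0.002, 3.053]
force: [0.2, 0.0, -1.2]
grip_width: 0.0388
```

```bash
python3 go.py 560.9 -129.3 190 175;  python3 - <<'E'
from h import *
im=cams.grab_frame("side"); cv2.imwrite("pics/side3.png",im)
c=im[180:310,235:365]; cv2.imwrite("pics/side3c.png",cv2.resize(c,None,fx=4.5,fy=4.5,interpolation=cv2.INTER_CUBIC))
im=cams.grab_frame("top"); cv2.imwrite("pics/top3.png",im)
c=im[160:290,260:390]; cv2.imwrite("pics/top3c.png",cv2.resize(c,None,fx=4.5,fy=4.5,interpolation=cv2.INTER_CUBIC))
E
```

```text
t 6.675 pos [ 560.5 -130.4  169.6] [ 1.7999e+02 -9.0000e-02  1.7490e+02] w 38.8 F [ 0.2  0.  -1.2]
delta [-0.002  0.008 -0.136] rot [ 0.    -0.002 -0.002] q [ 0.06  0.54  0.1   1.81 -0.07  0.79  1.67]
```

View pics/side3c.png

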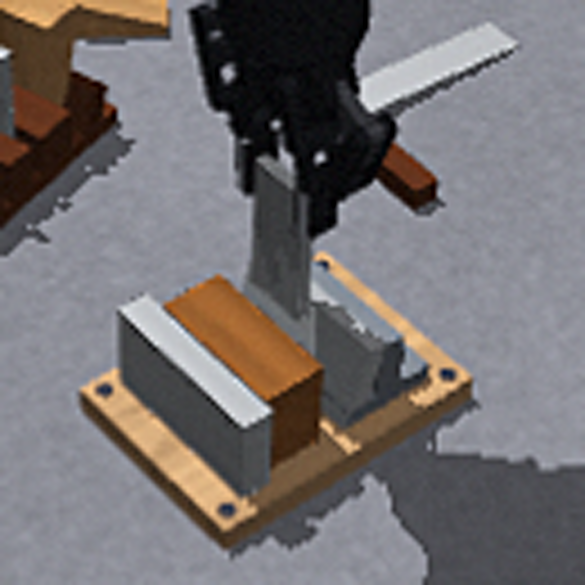

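View pics/top3c.png

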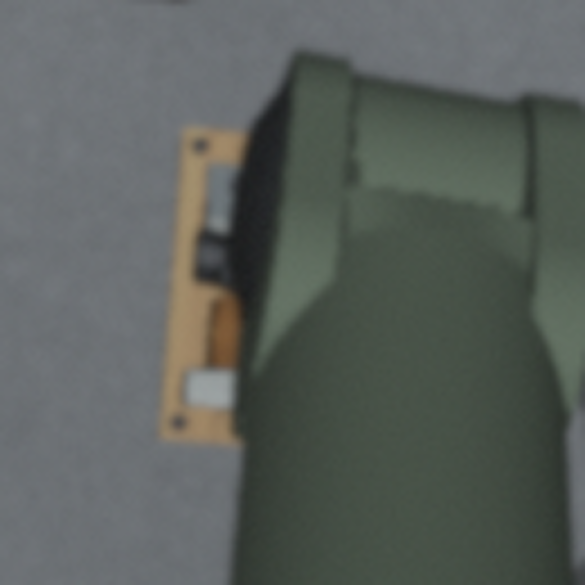

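The side view shows the packer above the gap, with its foot at about crop (250,280)–(305,315), just behind the blank. The top view is hidden by the arm. I'll check the foot against its projection.

Run:
```python
from h import *
a=np.radians(-5);X=np.array([np.cos(a),np.sin(a),0]);Y=np.array([-np.sin(a),np.cos(a),0])
p=np.array([.5605,-.1304,0])
for z in(.0888,.1788):
  for y in(.02,-.02):
    u=proj('side',p-X*.004+Y*y+[0,0,z])[0];print(z,y,u,(u-[235,180])*4.5)
im=cv2.imread('pics/side3.png')
c=im[200:265,275:325];cv2.imwrite('pics/side3d.png',cv2.resize(c,None,fx=9,fy=9,interpolation=cv2.INTER_NEAREST))
```

```text
0.0888 0.02 [290.46237988 241.7474826 ] [249.58070945 277.86367171]
0.0888 -0.02 [300.98791361 250.97617063] [296.94561124 319.39276781]
0.1788 0.02 [291.30737404 214.63662458] [253.38318319 155.86481063]
0.1788 -0.02 [302.37202577 223.83427361] [303.17411598 197.25423123]
```

View pics/side3d.png

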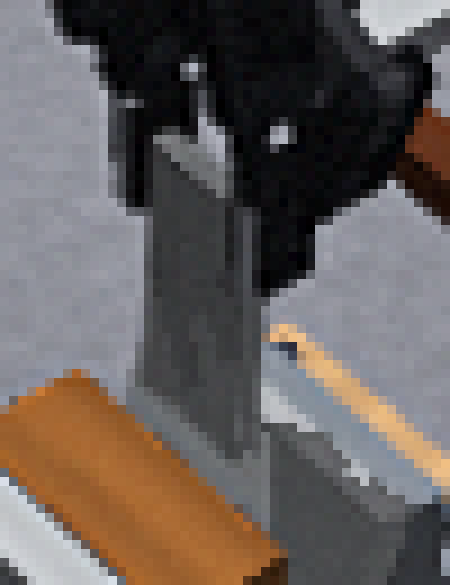

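Run:
```python
from h import *
s=cv2.imread('pics/side3.png').astype(np.float32)
for z,a,b in[(.0888,(140,385),(243,457)),(.0888,(145,380),(235,455))]:
    q=[((p[0]-4)/9+275,(p[1]-4)/9+200) for p in(a,b)]
    m,d,c,sd=line('side',s,*q,z,w=1.5)
    print(m,np.degrees(np.arctan2(d[1],d[0]))%180,c,sd,'s',m@[.9962,-.0872])
print('expected s of -x face',np.array([.5605,-.1304])@[.9962,-.0872]-.004)
```

```text
[ 0.55571787 -0.13166881] 83.620182252375 18 0.00033487326981361857 s 0.5650876617855346
[ 0.55607269 -0.1304133 ] 84.12313032847972 21 0.00047720000138553215 s 0.565331654905042
expected s of -x face 0.56574098
```

>>> arm_command(
  deltas=[
    [-1,0,0,0.08,0,0,0],
    [-1,0,0,0.18,0,0,0],
    [-1,0,0,0.28,0,0,0],
    [-1,0,0,0.38,0,0,0],
    [-1,0,0,0.43,0,0,0],
    [-1,0,0,0.45,0,0,0],
    [-1,0,0,0.45,0,0,0],
  ],
)

```text
clock: 7.65
position: [0.561, -0.1307, 0.1029]
tool_rot: [-3.142, 0.0, 3.052]
force: [0.7, -0.5, -0.8]
grip_width: 0.0383
```

```bash
python3 go.py 560.5 -130.4 98.8 175
```

```text
t 7.65 pos [ 561.  -130.7  102.9] [-1.8000e+02  1.0000e-02  1.7488e+02] w 38.3 F [ 0.7 -0.5 -0.8]
delta [0.003 0.002 0.027] rot [-0.     0.    -0.003] q [ 0.07  0.64  0.08  1.85 -0.08  0.66  1.68]
```

>>> arm_command(
  deltas=[
    [-1,0,0,0.012,0,0,0],
    [-1,0,0,0.02,0,0,0],
    [-1,0,0,0.02,0,0,0],
  ],
)

```text
clock: 8.02
position: [0.5609, -0.1307, 0.0999]
tool_rot: [-3.142, 0.0, 3.052]
force: [-0.5, -0.2, -1.6]
grip_width: 0.0385
```

>>> arm_command(
  deltas=[
    [-1,0,0,0.005,0,0,0],
    [-1,0,0,0.01,0,0,0],
    [-1,0,0,0.01,0,0,0],
  ],
)

```text
clock: 8.4
position: [0.5613, -0.1307, 0.0989]
tool_rot: [-3.142, 0.001, 3.052]
force: [-1.2, 1.4, 8.0]
grip_width: 0.0388
```

The foot touched the board at TCP z = 98.9 mm, as expected. Now I'll ease it toward the fence, since tool +x is jig -x.

>>> arm_command(
  deltas=[
    [-1,0,0,-0.006,0,0,0],
    [-1,0.01,0,-0.006,0,0,0],
    [-1,0.02,0,-0.006,0,0,0],
    [-1,0.02,0,-0.006,0,0,0],
  ],
)

```text
clock: 8.9
position: [0.5577, -0.1304, 0.0991]
tool_rot: [-3.142, -0.0, 3.052]
force: [0.2, -1.0, -1.3]
grip_width: 0.0385
```

>>> arm_command(
  deltas=[
    [-1,0.007,0,0,0,0,0],
    [-1,0.013,0,0,0,0,0],
    [-1,0.013,0,0,0,0,0],
  ],
)

```text
clock: 9.28
position: [0.5562, -0.1301, 0.0993]
tool_rot: [3.142, 0.001, 3.052]
force: [2.7, 0.6, -1.3]
grip_width: 0.0387
```

>>> arm_command(
  deltas=[
    [-1,0.007,0,0,0,0,0],
    [-1,0.007,0,0,0,0,0],
    [-1,0.007,0,0,0,0,0],
  ],
)

```text
clock: 9.65
position: [0.556, -0.1301, 0.0995]
tool_rot: [-3.142, 0.002, 3.052]
force: [6.5, -0.7, -1.8]
grip_width: 0.0386
```

>>> arm_command(
  deltas=[
    [-1,0.007,0,0,0,0,0],
    [-1,0.007,0,0,0,0,0],
    [-1,0.007,0,0,0,0,0],
  ],
)

```text
clock: 10.02
position: [0.5558, -0.1301, 0.0998]
tool_rot: [-3.141, 0.004, 3.052]
force: [11.1, -0.7, -2.7]
grip_width: 0.0384
```

The blank is against the fence with about 11 N and no further travel. I'll measure the room directly by moving the packer to touch the jaw foot.

>>> arm_command(
  deltas=[
    [-1,-0.02,0,0,0,0,0],
    [-1,-0.04,0,0,0,0,0],
    [-1,-0.06,0,0,0,0,0],
    [-1,-0.06,0,0,0,0,0],
  ],
)

```text
clock: 10.52
position: [0.5628, -0.1308, 0.0991]
tool_rot: [-3.142, -0.0, 3.052]
force: [0.5, -0.8, -1.2]
grip_width: 0.0388
```

>>> arm_command(
  deltas=[
    [-1,-0.007,0,0,0,0,0],
    [-1,-0.007,0,0,0,0,0],
    [-1,-0.007,0,0,0,0,0],
  ],
)

```text
clock: 10.9
position: [0.5638, -0.131, 0.0992]
tool_rot: [-3.142, 0.0, 3.052]
force: [0.6, -0.3, -0.0]
grip_width: 0.0385
```

>>> arm_command(
  deltas=[
    [-1,-0.007,0,0,0,0,0],
    [-1,-0.007,0,0,0,0,0],
    [-1,-0.007,0,0,0,0,0],
  ],
)

```text
clock: 11.28
position: [0.5649, -0.131, 0.0992]
tool_rot: [-3.142, -0.0, 3.052]
force: [-0.4, 0.1, -0.8]
grip_width: 0.0384
```

>>> arm_command(
  deltas=[
    [-1,-0.007,0,0,0,0,0],
    [-1,-0.007,0,0,0,0,0],
    [-1,-0.007,0,0,0,0,0],
  ],
)

```text
clock: 11.65
position: [0.5658, -0.1311, 0.0992]
tool_rot: [-3.142, -0.0, 3.052]
force: [-2.4, 0.8, 0.7]
grip_width: 0.0386
```

>>> arm_command(
  deltas=[
    [-1,-0.007,0,0,0,0,0],
    [-1,-0.007,0,0,0,0,0],
    [-1,-0.007,0,0,0,0,0],
  ],
)

```text
clock: 12.02
position: [0.5667, -0.1312, 0.0991]
tool_rot: [3.142, -0.001, 3.052]
force: [-4.8, 0.8, 2.1]
grip_width: 0.0388
```

Jaw contact came after about 9 mm of travel, so the room is about 9 mm and one packer is right, with the foot jamming about 10 mm up. I'll go back against the blank.

>>> arm_command(
  deltas=[
    [-1,0.02,0,0,0,0,0],
    [-1,0.045,0,0,0,0,0],
    [-1,0.06,0,0,0,0,0],
    [-1,0.073,0,0,0,0,0],
    [-1,0.08,0,0,0,0,0],
    [-1,0.08,0,0,0,0,0],
  ],
)

```text
clock: 12.78
position: [0.556, -0.1302, 0.0995]
tool_rot: [-3.141, 0.002, 3.052]
force: [4.7, -1.4, -1.6]
grip_width: 0.0386
```

```bash
python3 go.py 556 -130.1 98.9 175
```

```text
t 12.775 pos [ 556.  -130.2   99.5] [-1.7999e+02  1.3000e-01  1.7489e+02] w 38.6 F [ 4.7 -1.4 -1.6]
delta [0.    0.    0.004] rot [-0.     0.003 -0.002] q [ 0.07  0.64  0.08  1.86 -0.08  0.64  1.68]
```

>>> arm_command(
  deltas=[
    [-1,0,0,0.006,0,0,0],
    [-1,0,0,0.006,0,0,0],
    [-0.02,0,0,0.006,0,0,0],
    [0.1,0,0,0.006,0,0,0],
    [0.3,0,0,0.006,0,0,0],
    [0.4,0,0,0.006,0,0,0],
    [0.4,0,0,0.006,0,0,0],
  ],
  newtons=40,
)

```text
clock: 13.65
position: [0.555, -0.1301, 0.0983]
tool_rot: [-3.142, -0.0, 3.052]
force: [0.5, -0.2, -0.7]
grip_width: 0.0595
```

>>> arm_command(
  deltas=[
    [0.5,0,0,-0.1,0,0,0],
    [0.5,0,0,-0.3,0,0,0],
    [0.5,0,0,-0.6,0,0,0],
    [0.5,0,0,-0.9,0,0,0],
    [0.5,0,0,-0.9,0,0,0],
  ],
)

```text
clock: 14.28
position: [0.5564, -0.1305, 0.2375]
tool_rot: [-3.141, 0.006, 3.052]
force: [0.4, -0.3, -1.1]
grip_width: 0.0641
```

```bash
python3 go.py 618 143 230 191.8;  python3 - <<'E'
from h import *
im=cams.grab_frame("side"); cv2.imwrite("pics/side4.png",im)
c=im[180:310,235:365]; cv2.imwrite("pics/side4c.png",cv2.resize(c,None,fx=4.5,fy=4.5,interpolation=cv2.INTER_CUBIC))
E
```

```text
t 14.275 pos [ 556.4 -130.5  237.5] [-179.99    0.35  174.86] w 64.1 F [ 0.4 -0.3 -1.1]
delta [-0.245  1.853  0.051] rot [-0.001  0.008 -0.376] q [ 0.04  0.45  0.11  1.77 -0.06  0.92  1.66]
```

View pics/side4c.png

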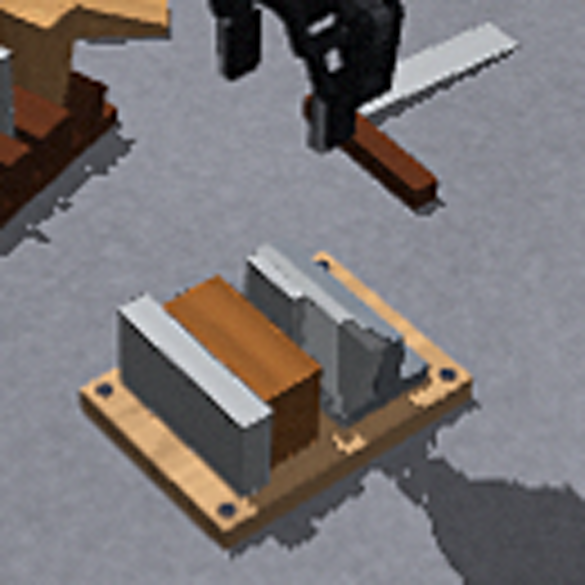

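The packer seems to have moved: the jaw top line now starts at crop (265,245) with a packer edge near (300,300). I'll zoom in and compare with projections.

Run:
```python
from h import *
im=cv2.imread('pics/side4.png')
c=im[225:285,280:330];c=cv2.resize(c,None,fx=10,fy=10,interpolation=cv2.INTER_NEAREST)
a=np.radians(-5);X=np.array([np.cos(a),np.sin(a),0]);Y=np.array([-np.sin(a),np.cos(a),0])
q=-.0805
def P(s,q,z): return X*s+Y*q+[0,0,z]
def col(X8,cl):
    u=(proj('side',X8)-[280,225])*10+5
    cv2.polylines(c,[u.astype(int).reshape(-1,1,2)],True,cl,1)
# upright packer top & leaning packer top
col([P(.5612,q+.02,.108),P(.5612,q-.02,.108),P(.5692,q-.02,.108),P(.5692,q+.02,.108)],(0,0,255))
th=np.arctan(.3);sf=.5612
col([P(sf,q+.02,.018),P(sf,q-.02,.018),P(sf+.09*np.sin(th),q-.02,.018+.09*np.cos(th)),P(sf+.09*np.sin(th),q+.02,.018+.09*np.cos(th))],(0,255,0))
cv2.imwrite('pics/side4d.png',c)
im=cams.grab_frame("top"); cv2.imwrite("pics/top4.png",im)
c=im[180:270,285:365]; cv2.imwrite("pics/top4c.png",cv2.resize(c,None,fx=6.5,fy=6.5,interpolation=cv2.INTER_CUBIC))
```

```text
(no output)
```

View pics/side4d.png

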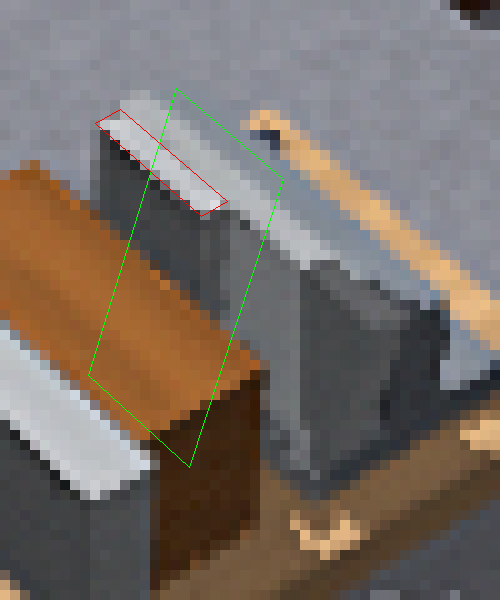

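View pics/top4c.png

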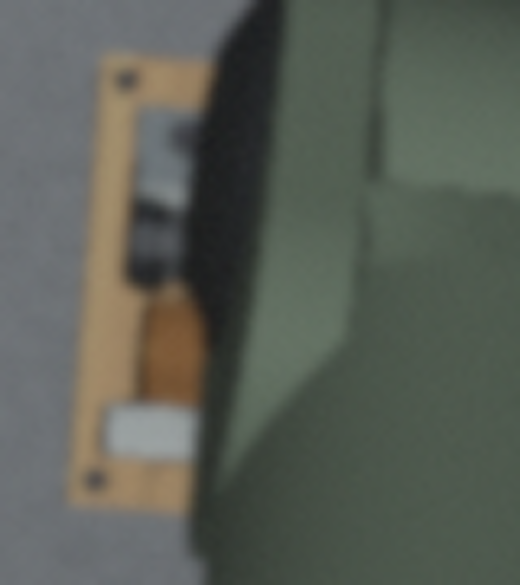

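The packer stands upright exactly on the expected outline (red), flush with the blank. Next is the wedge.

```bash
python3 go.py 625 143.3 180 191.8
```

```text
t 14.375 pos [ 555.  -130.1  234.1] [1.8000e+02 6.0000e-02 1.7488e+02] w 64.3 F [-0.5  0.1 -0.7]
delta [-0.301  1.857  0.361] rot [-0.     0.001 -0.376] q [ 0.04  0.45  0.11  1.77 -0.06  0.92  1.66]
```

>>> arm_command(
  deltas=[
    [0.6,-0.05,0.25,0,0,0,0],
    [0.8,-0.1,0.5,0,0,0,0],
    [1,-0.13,0.75,0,0,0,0],
    [1,-0.15,1,0,0,0,0],
  ],
)

```text
clock: 14.88
position: [0.5905, 0.0184, 0.2323]
tool_rot: [-3.141, -0.002, 3.052]
force: [-0.9, -0.5, 0.2]
grip_width: 0.0855
```

>>> arm_command(
  deltas=[
    [1,-0.04,0.25,0,0,0,-0.12],
    [1,-0.08,0.5,0.1,0,0,-0.25],
    [1,-0.12,0.75,0.2,0,0,-0.376],
    [1,-0.15,0.857,0.3,0,0,-0.376],
    [1,-0.15,0.857,0.36,0,0,-0.376],
    [1,-0.15,0.857,0.36,0,0,-0.376],
  ],
)

```text
clock: 15.62
position: [0.6243, 0.1416, 0.1783]
tool_rot: [-3.141, -0.002, -2.938]
force: [0.6, -0.6, 0.2]
grip_width: 0.0854
```

```bash
python3 go.py 625 143.3 83 191.8;python3 - <<'E'
from h import *
im=cams.grab_frame("side"); cv2.imwrite("pics/side5.png",im)
c=im[130:260,170:300]; cv2.imwrite("pics/side5c.png",cv2.resize(c,None,fx=4.5,fy=4.5,interpolation=cv2.INTER_CUBIC))
E
```

```text
t 15.625 pos [624.3 141.6 178.3] [-1.7994e+02 -1.0000e-01 -1.6831e+02] w 85.4 F [ 0.6 -0.6  0.2]
delta [-0.008  0.011  0.635] rot [-0.001 -0.002 -0.002] q [-0.32  0.62  0.    1.62  0.    0.9   1.46]
```

View pics/side5c.png

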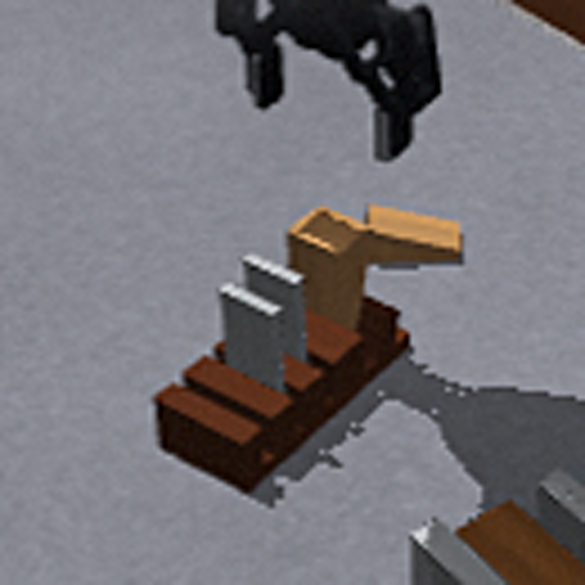

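The fingers straddle the wedge, with their midpoint at crop (325,130) above the top at (327,232). Descending.

>>> arm_command(
  deltas=[
    [1,-0.006,0.008,0.15,0,0,0],
    [1,-0.006,0.008,0.3,0,0,0],
    [1,-0.006,0.008,0.45,0,0,0],
    [1,-0.006,0.008,0.58,0,0,0],
    [1,-0.006,0.008,0.63,0,0,0],
    [1,-0.006,0.008,0.63,0,0,0],
    [1,-0.006,0.008,0.63,0,0,0],
  ],
)

```text
clock: 16.55
position: [0.6259, 0.1447, 0.0856]
tool_rot: [3.142, 0.001, -2.936]
force: [0.0, 0.6, 0.2]
grip_width: 0.0851
```

```bash
python3 go.py 625 143.3 83 191.8
```

```text
t 16.55 pos [625.9 144.7  85.6] [ 1.8000e+02  7.0000e-02 -1.6821e+02] w 85.1 F [0.  0.6 0.2]
delta [ 0.007 -0.008  0.017] rot [ 0.     0.001 -0.   ] q [-0.32  0.74 -0.    1.67  0.01  0.73  1.45]
```

>>> arm_command(
  deltas=[
    [0.3,0,0,0,0,0,0],
    [0,0,0,0,0,0,0],
    [-0.3,0,0,0,0,0,0],
    [-1,0,0,0,0,0,0],
    [-1,0,0,0,0,0,0],
    [-1,0,0,0,0,0,0],
    [-1,0,0,0,0,0,0],
    [-1,0,0,0,0,0,0],
  ],
  newtons=110,
)

```text
clock: 17.55
position: [0.6255, 0.1447, 0.0853]
tool_rot: [3.142, 0.0, -2.936]
force: [-1.7, -0.3, 6.9]
grip_width: 0.0388
```

```bash
python3 go.py 625 143.3 83 191.8
```

```text
t 17.55 pos [625.5 144.7  85.3] [ 1.800e+02  3.000e-02 -1.682e+02] w 38.8 F [-1.7 -0.3  6.9]
delta [ 0.005 -0.008  0.016] rot [ 0.     0.001 -0.   ] q [-0.32  0.74 -0.01  1.67  0.01  0.73  1.45]
```

>>> arm_command(
  deltas=[
    [-1,0,0,-0.1,0,0,0],
    [-1,0,0,-0.3,0,0,0],
    [-1,0,0,-0.55,0,0,0],
    [-1,0,0,-0.8,0,0,0],
    [-1,0,0,-0.9,0,0,0],
    [-1,0,0,-0.9,0,0,0],
    [-1,0,0,-0.9,0,0,0],
  ],
)

```text
clock: 18.42
position: [0.6248, 0.1445, 0.2186]
tool_rot: [-3.141, -0.002, -2.936]
force: [-0.5, -0.3, -0.4]
grip_width: 0.0386
```

```bash
python3 go.py 625 143.3 83 191.8;python3 - <<'E'
from h import *
im=cams.grab_frame("side"); cv2.imwrite("pics/side6.png",im)
c=im[110:240,170:300]; cv2.imwrite("pics/side6c.png",cv2.resize(c,None,fx=4.5,fy=4.5,interpolation=cv2.INTER_CUBIC))
E
```

```text
t 18.425 pos [624.8 144.5 218.6] [-1.7999e+02 -1.1000e-01 -1.6820e+02] w 38.6 F [-0.5 -0.3 -0.4]
delta [-0.001 -0.008  0.904] rot [-0.    -0.002  0.   ] q [-0.32  0.58  0.    1.58 -0.    0.98  1.46]
```

View pics/side6c.png

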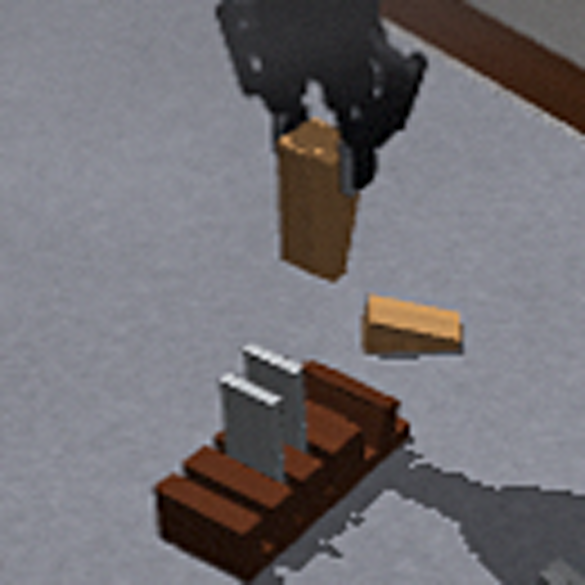

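The wedge is held, with its flat-face foot edge at crop (282,258)–(335,280). The small decoy is untouched. I'll measure the flat face relative to the TCP.

Run:
```python
from h import *
s=cv2.imread('pics/side6.png').astype(np.float32)
X=np.array([.979,.2045]);Y=np.array([-.2045,.979]);tc=np.array([.6248,.1445])
T=lambda p:((p[0]+.5)/4.5-.5+170,(p[1]+.5)/4.5-.5+110)
for nm,z,a,b in[('foot',.1453,(282,258),(335,280)),('top',.2303,(280,140),(338,163))]:
    m,d,c,sd=line('side',s,T(a),T(b),z,w=1.8)
    print(nm,(m-tc)@X*1000,(m-tc)@Y*1000,np.degrees(np.arctan2(d[1],d[0]))%180,c,sd*1000)
for y in(.02,-.02): print((proj('side',[*(tc-.019*X+y*Y),.1453])[0]-[170,110])*4.5)
```

```text
foot -19.90831967616631 0.03494609719744239 101.19175409132698 25 0.5936626049295545
top -18.97302489670814 -2.2047526710445453 110.25534657630901 17 0.5001455682234853
[280.34267339 257.37893059]
[333.29096867 280.79578226]
```

```bash
python3 go.py 582.3 -132.3 218 175
```

```text
t 18.475 pos [624.8 144.5 218.4] [-1.7999e+02 -1.2000e-01 -1.6820e+02] w 38.6 F [ 0.2  0.2 -0.3]
delta [ 0.655 -1.748  0.004] rot [-0.001 -0.003  0.373] q [-0.32  0.58  0.    1.58 -0.    0.98  1.46]
```

>>> arm_command(
  deltas=[
    [-1,0.08,-0.2,0,0,0,0],
    [-1,0.17,-0.45,0,0,0,0],
    [-1,0.27,-0.7,0,0,0,0],
    [-1,0.35,-0.95,0,0,0,0],
  ],
)

```text
clock: 18.98
position: [0.6023, -0.0069, 0.2187]
tool_rot: [3.141, -0.002, -2.936]
force: [0.7, 0.0, -0.4]
grip_width: 0.0385
```

>>> arm_command(
  deltas=[
    [-1,0.08,-0.2,0,0,0,0.12],
    [-1,0.16,-0.4,0,0,0,0.24],
    [-1,0.24,-0.62,0,0,0,0.373],
    [-1,0.3,-0.77,0,0,0,0.373],
    [-1,0.3,-0.77,0,0,0,0.373],
    [-1,0.3,-0.77,0,0,0,0.373],
  ],
)

```text
clock: 19.73
position: [0.5827, -0.1273, 0.2196]
tool_rot: [3.141, -0.0, 3.053]
force: [-0.7, 1.2, -1.1]
grip_width: 0.0382
```

```bash
python3 go.py 582.3 -132.3 190 175
```

```text
t 19.725 pos [ 582.7 -127.3  219.6] [ 1.7998e+02 -1.0000e-02  1.7494e+02] w 38.2 F [-0.7  1.2 -1.1]
delta [-0.    -0.033  0.197] rot [ 0.001 -0.    -0.001] q [ 0.04  0.51  0.1   1.71 -0.06  0.92  1.65]
```

>>> arm_command(
  deltas=[
    [-1,0,-0.028,0.08,0,0,0],
    [-1,0,-0.028,0.16,0,0,0],
    [-1,0,-0.028,0.19,0,0,0],
    [-1,0,-0.028,0.19,0,0,0],
  ],
)

```text
clock: 20.23
position: [0.5822, -0.1318, 0.1908]
tool_rot: [3.142, -0.001, 3.055]
force: [-0.0, 0.5, -0.6]
grip_width: 0.0384
```

```bash
python3 go.py 582.3 -132.3 111 175;python3 - <<'E'
from h import *
im=cams.grab_frame("side"); cv2.imwrite("pics/side7.png",im)
c=im[170:300,245:375]; cv2.imwrite("pics/side7c.png",cv2.resize(c,None,fx=4.5,fy=4.5,interpolation=cv2.INTER_CUBIC))
E
```

```text
t 20.225 pos [ 582.2 -131.8  190.8] [ 1.8000e+02 -5.0000e-02  1.7502e+02] w 38.4 F [-0.   0.5 -0.6]
delta [-0.001 -0.003  0.532] rot [ 0.    -0.001  0.   ] q [ 0.06  0.55  0.1   1.74 -0.07  0.86  1.67]
```

View pics/side7c.png

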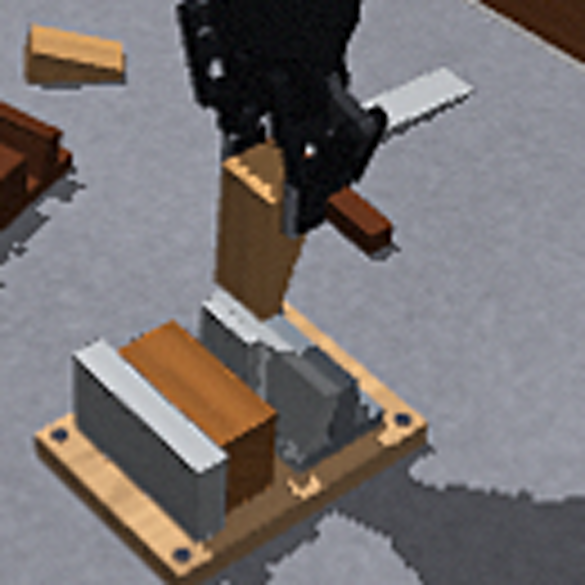

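The wedge foot is at crop (217,285)–(270,315), just behind the packer top (200,300)–(255,345). It is aligned in y and clear toward the jaw. Lowering it.

>>> arm_command(
  deltas=[
    [-1,0,0,0.06,0,0,0],
    [-1,0,0,0.13,0,0,0],
    [-1,0,0,0.2,0,0,0],
    [-1,0,0,0.27,0,0,0],
    [-1,0,0,0.34,0,0,0],
    [-1,0,0,0.4,0,0,0],
    [-1,0,0,0.4,0,0,0],
  ],
)

```text
clock: 21.15
position: [0.582, -0.132, 0.1306]
tool_rot: [3.142, -0.001, 3.055]
force: [-0.4, 0.7, -0.1]
grip_width: 0.0382
```

>>> arm_command(
  deltas=[
    [-1,0,0,0.04,0,0,0],
    [-1,0,0,0.08,0,0,0],
    [-1,0,0,0.1,0,0,0],
    [-1,0,0,0.1,0,0,0],
  ],
)

```text
clock: 21.65
position: [0.5822, -0.132, 0.1161]
tool_rot: [3.142, -0.0, 3.054]
force: [0.6, -0.2, -0.9]
grip_width: 0.0385
```

>>> arm_command(
  deltas=[
    [-1,0.007,0,0.01,0,0,0],
    [-1,0.013,0,0.02,0,0,0],
    [-1,0.013,0,0.02,0,0,0],
  ],
)

```text
clock: 22.02
position: [0.5804, -0.1319, 0.1133]
tool_rot: [-3.142, 0.0, 3.054]
force: [0.1, -0.4, -0.4]
grip_width: 0.0383
```

>>> arm_command(
  deltas=[
    [-1,0.005,0,0.005,0,0,0],
    [-1,0.007,0,0.01,0,0,0],
    [-1,0.007,0,0.01,0,0,0],
  ],
)

```text
clock: 22.4
position: [0.5796, -0.1318, 0.1119]
tool_rot: [-3.142, 0.001, 3.055]
force: [3.5, 0.4, 0.3]
grip_width: 0.0383
```

It touched the packer at the expected place (+3.5 N). Now pressing down in small steps.

>>> arm_command(
  deltas=[
    [-1,0,0,0.015,0,0,0],
    [-1,0,0,0.03,0,0,0],
    [-1,0,0,0.03,0,0,0],
  ],
)

```text
clock: 22.78
position: [0.5794, -0.1318, 0.1071]
tool_rot: [-3.142, 0.0, 3.055]
force: [5.1, -0.7, -4.6]
grip_width: 0.0385
```

>>> arm_command(
  deltas=[
    [-1,0,0,0.015,0,0,0],
    [-1,0,0,0.03,0,0,0],
    [-1,0,0,0.03,0,0,0],
  ],
)

```text
clock: 23.15
position: [0.5794, -0.1319, 0.1042]
tool_rot: [3.141, 0.001, 3.054]
force: [-7.8, 2.2, 29.6]
grip_width: 0.0383
```

>>> arm_command(
  deltas=[
    [-1,0.007,0,0.005,0,0,0],
    [-1,0.007,0,0.01,0,0,0],
    [-1,0.007,0,0.01,0,0,0],
  ],
  newtons=120,
)

```text
clock: 23.52
position: [0.5792, -0.1319, 0.1039]
tool_rot: [3.141, 0.003, 3.054]
force: [-9.1, 3.4, 45.6]
grip_width: 0.0381
```

>>> arm_command(
  deltas=[
    [-1,0.005,0,0.005,0,0,0],
    [-1,0.005,0,0.01,0,0,0],
    [-1,0.005,0,0.01,0,0,0],
  ],
)

```text
clock: 23.9
position: [0.579, -0.1319, 0.1034]
tool_rot: [3.141, 0.004, 3.054]
force: [-12.8, 4.8, 61.6]
grip_width: 0.0385
```

```bash
python3 go.py 579.4 -131.8 104 175
```

```text
t 23.9 pos [ 579.  -131.9  103.4] [179.99   0.25 174.98] w 38.5 F [-12.8   4.8  61.6]
delta [-0.003  0.001 -0.004] rot [ 0.     0.005 -0.   ] q [ 0.07  0.66  0.08  1.8  -0.08  0.68  1.68]
```

```bash
python3 - <<'E'
from h import *
im=cams.grab_frame("side"); cv2.imwrite("pics/side8.png",im)
c=im[195:295,255:355].copy(); c=cv2.resize(c,None,fx=6,fy=6,interpolation=cv2.INTER_CUBIC)
a=np.radians(-5);X=np.array([np.cos(a),np.sin(a),0]);Y=np.array([-np.sin(a),np.cos(a),0]);q=-.081
def P(s,q,z): return X*s+Y*q+[0,0,z]
def col(X8,cl):
    u=(proj('side',X8)-[255,195])*6+3
    cv2.polylines(c,[u.astype(int).reshape(-1,1,2)],True,cl,1)
raw=c.copy()
col([P(.5612,q+.02,.108),P(.5612,q-.02,.108),P(.5692,q-.02,.108),P(.5692,q+.02,.108)],(0,0,255))
col([P(.5692,q+.02,.115),P(.5692,q-.02,.115),P(.6067,q-.02,.115),P(.6067,q+.02,.115)],(0,255,0))
cv2.imwrite("pics/side8c.png",raw);cv2.imwrite("pics/side8d.png",c)
E
python3 go.py 579.4 -131.8 104 175
```

```text
t 23.95 pos [ 579.  -131.9  103.4] [179.99   0.25 174.98] w 38.5 F [-12.    4.4  62.2]
delta [-0.003  0.001 -0.004] rot [ 0.     0.005 -0.   ] q [ 0.07  0.66  0.08  1.8  -0.08  0.68  1.68]
```

View pics/side8c.png

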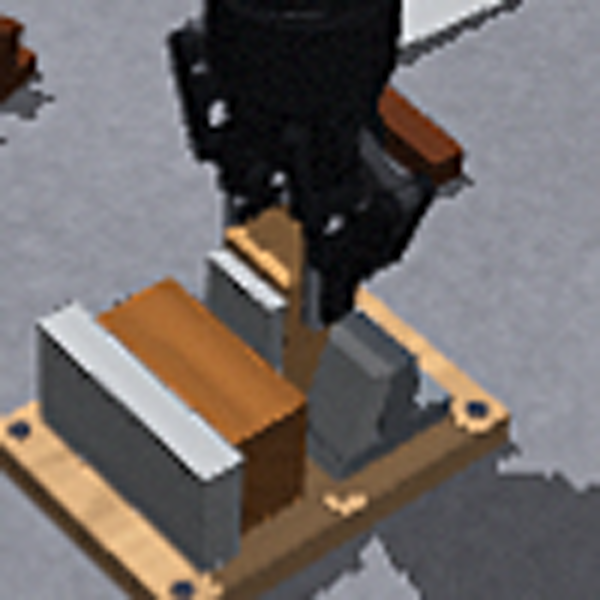

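View pics/side8d.png

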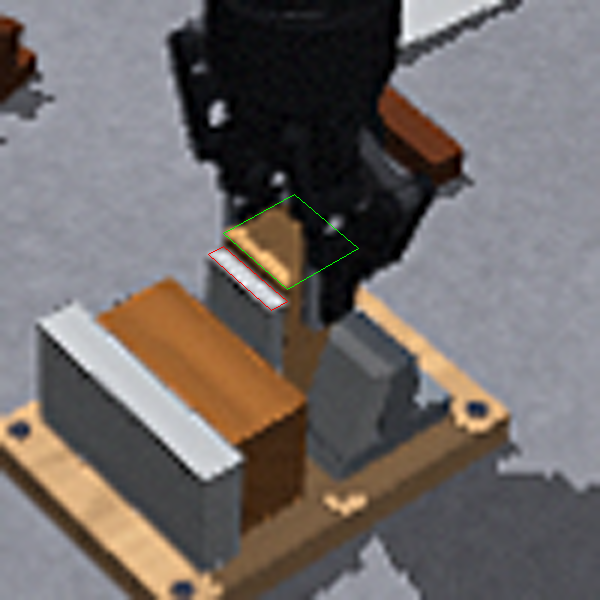

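The outlines match. The packer is upright at (208–288,250–310) and the wedge top is at about 115 mm, so its foot is about 12 mm above the board. I'll hold to check that it is steady.

>>> arm_command(
  deltas=[
    [-1,0.002,0,0.005,0,0,0],
    [-1,0.002,0,0.005,0,0,0],
    [-1,0.002,0,0.005,0,0,0],
    [-1,0.002,0,0.005,0,0,0],
    [-1,0.002,0,0.005,0,0,0],
    [-1,0.002,0,0.005,0,0,0],
    [-1,0.002,0,0.005,0,0,0],
    [-1,0.002,0,0.005,0,0,0],
  ],
)

```text
clock: 24.95
position: [0.5789, -0.1319, 0.1032]
tool_rot: [3.141, 0.005, 3.054]
force: [-15.3, 5.7, 71.3]
grip_width: 0.0381
```

>>> arm_command(
  deltas=[
    [-1,0,0,0,0,0,0],
    [-1,0,0,0,0,0,0],
    [-1,0,0,0,0,0,0],
    [-1,0,0,0,0,0,0],
  ],
)

```text
clock: 25.45
position: [0.5789, -0.1319, 0.1032]
tool_rot: [3.141, 0.005, 3.054]
force: [-14.4, 3.9, 71.5]
grip_width: 0.0384
```

Steady at 71 N with no creep. Handing in.

```bash
python3 -c "
from workcell import job;print(job.job_done())"
```

```text
the job is handed in; nothing more can be done
None
```

The job is handed in at about 25 s of the 72 s allowed. The gap needed one packer, and the wedge is jammed, still gripped at 120 N and pressed in. I left the other two packers in the rack and did not go near the jar, screwdriver, try square or small loose wedge.

- **Packer:** I seated the blank against the fence with about 11 N. I then moved the packer across to touch the jaw foot, which gave about 9 mm of room. After I let go, it stood upright and flush with the blank.
- **Wedge:** it jammed with its foot about 12 mm above the board. It held a steady 71 N downward for the last half second with no creep and no slip in the grip. The side picture just before the last small push (62 N) matched the expected packer and wedge outlines.

Some checks disagreed slightly:
- **Gap from the cameras:** the two views gave 16.9 and 18.2 mm; the touch gave about 17.
- **Jam height:** the wedge stopped about 2 mm higher than a 9 mm room predicts, which suggests the room was nearer 8.4 mm. One packer is right either way.
- **Top camera:** it was mostly hidden by the arm during the placing, so those checks rest on the side view and the force readings.

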